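# Seat the desiccant drawer and vent the desiccator

## Task

The freshly baked-out, still warm desiccant is back in the desiccator's drawer: push the drawer fully home until it clicks in at its detent. Then take the clear lid by its handle, break it free of its clinging gasket without letting it fly up further than 45 mm, and let the warm air out by holding the lid slightly open, about 20 mm at its front edge. Finish while still holding the lid there with the gripper, and leave the other things on the bench where they are.

Things in the scene. Friction and masses are not known exactly. Their poses are not given: they have to be found in the camera images.
- desiccator: Fixed bench desiccator, 250 wide (y), 260 deep (x), 185 tall to the lid: white base 64 high with a drawer; on it, from x = -70 to 130 in its frame, a clear chamber 250 wide. In front of the chamber the base's top is a ledge 60 deep, with a round hygrometer (48 wide, 16 high) at its right end. Origin: centre of the underside, on the bench; x points from its front to its back. Front roughly to the robot, yaw to 0.35.
- drawer (a joint): Opening of the drawer, m: 0 = fully home, larger = pulled out to the front (-x of the desiccator). Starts 0.025 to 0.055 open. Slides with about 1 N friction until 14 mm before home; there a sprung detent resists with about 7 N more, and from 6 mm on draws the drawer home against its stop and holds it.
- drawer_front (a point): Middle of the foremost face of the drawer's front: an aluminium edge pull, 210 wide and 10 high, centred here, 10 proud of a white panel that spans 12 to 54 mm above the bench. 49 mm above the bench; with the drawer home at x = -148, y = 0 in the desiccator's frame. Behind the panel an open tray 36 high holds a pierced steel desiccant cartridge. Axes as the desiccator's.
- lid (a joint): Opening angle of the lid, rad: 0 = shut on its gasket, larger = front edge raised; 0.096 = 20 mm at the front edge, 0.218 = 45 mm. The gasket clings: lifting at the handle takes a peak of about 18 N in the first 2 mm, fading to the lid's own weight (3 to 4 N at the handle) when the front edge is about 8 mm up. It does not stay open: let go, it falls shut.
- handle: The lid's handle: a round steel bar 14 thick along the desiccator's y, between two posts 104 apart, its axis 34 above the lid's top (27 clear under the bar), 229 above the bench with the lid shut. Origin: middle of the bar, 180 in front of the hinge and 44 above it when shut. Fixed to the lid, with the lid's axes (the desiccator's when shut).
- lid_edge (a point): Middle of the underside of the lid's front edge, 208 in front of the hinge; 185 mm above the bench with the lid shut. The lid is a clear plate 10 thick, 260 wide, 212 deep, with a grey frame. Axes as the lid's.
- lid_hinge (a point): Point on the lid's hinge axis, which runs along the desiccator's y at the chamber's rear upper edge: x = 130, y = 0 in the desiccator's frame, 185 mm above the bench. Fixed. Axes as the desiccator's.
- vial: Bystander, loose: small glass vial with a black cap, 22 diameter, 40 tall, standing on the left part of the desiccator's ledge. Origin: centre of its underside.
- pipette: Bystander, loose: grey single-channel pipette lying on the bench, 265 long, 30 high. Origin under its middle.
- multichannel: Bystander, loose: multichannel pipette lying on the bench, 240 long, 105 wide at the tip end, 28 high. Origin under its middle.
- scoop: Bystander, loose: small steel scoop lying on the bench, 175 long, 56 wide, 35 high. Origin under its middle.
- wash_bottle: Bystander, loose: white plastic bottle, 60 diameter, 150 tall. Origin: centre of its underside.
- amber_jar: Bystander, loose: amber glass jar with a black cap, 64 diameter, 90 tall. Origin: centre of its underside.
- beaker: Bystander, loose: clear plastic beaker, 90 diameter, 120 tall. Origin: centre of its underside.

How it is judged:
By the outcome, as a careful person would: the job done as asked, in the order asked, and still so for the second after the job is handed in, while the arm keeps its last pose, push and grip.
It also fails if it takes over 48 s, if anything falls off the work surface, if the arm or the gripper's body presses on something with over 40 N, if the wrist force passes 120 N, or if a joint passes its speed limit or range.

## Robot

A 6-joint arm with a two-finger parallel gripper is mounted at the origin on the work surface. World frame = base frame: x ahead of the robot, y to its left, z up, the work surface at z = 0. Lengths are in m, angles in degrees, forces in N, time in s.
With the tool pointing down it reaches from about 0.3 to 0.875 m from the base axis. Payload 4.2 kg.
Tool frame: the origin (TCP) lies at the very end of the fingers, on their centre line; the grasp point (between the pads) lies 19 mm behind it; z points along the fingers, y is the direction in which the jaws open and shut (so a half turn about z gives the same grasp; the last joint's range is limited). The gripper opens to 85 mm and grips with 20 to 120 N. Pads are 22 mm wide; open, the fingers measure 114 mm over their backs; the gripper's body (76 mm by 85 mm) begins 54 mm behind the grasp point. The pads swing forward as they close: fully open they stand 13 mm farther back than shut.
Start: joints at [-65.89, 18.312, 89.639, -0, 72.044, -1.146], TCP at [0.245, -0.52, 0.231] pointing down, gripper open.
Joint ranges: [-177.97, 177.97], [-48.28, 115.42], [12.27, 149.76], [-77.06, 257.06], [2.81, 150.46], [-146.56, 146.56]. Speed limits (degrees/s): [147.25, 147.25, 180, 180, 180, 180].

## Interface

Orientations are given as [roll, pitch, yaw] about the fixed x, y, z axes, in that order (R = Rz(yaw) Ry(pitch) Rx(roll)).
In Python, from workcell import manip gives the robot as it stands.
- The arm moves only by the shell command python3 -m handwheel 'ROWS' [FORCE]. ROWS is JSON, a list of rows, each an object of numbers: "gripper": the gripper's target within -1 to 1 (shut at 1, half-way at 0, fully open at -1); "x", "y", "z": the shift along the tool's x, y, z in mm; "yaw": the turn about the tool's z in degrees. A call has 1 to 8 rows; each row shifts and turns the pose as measured when the row begins, along the tool's axes as they then stand; what a row does not reach is not made up. A row lasts 1/12 s, in which the tool goes at most 41.7 mm and 7.16 degrees, less where a joint would pass 70% of its speed; a pose out of reach is approached as far as the arm can. A call is refused whole if a number of a shift passes 41.7 or a number of a turn 7.16, either way. A call with a gripper value outside its range is refused whole. The fingers move at their own pace and stop on an object; FORCE is the grip in N (left out, the last holds). Time passes only in rows, so rows that do not move let the fingers close. It gives the time, the measured TCP pose, the force and the opening at its end, in the units of the state.
- manip.read_state(): the state, without advancing time (a new reading comes with each control period).
- manip.snapshot(name): name is "scene" or "top"; returns (picture, depth): 384x512x3 uint8, blue, green, red; 384x512 float32, m along the optical axis (not along the pixel's ray), 0 where there is no reading.
- manip.calibration(name): a dict with "mtx" (3x3 intrinsics, pixels), "origin" and "attitude" of the camera in the world. Camera axes: x right, y down, z forward; pixel columns grow to the right and rows downward; lengths in m; the calibration is good to about 2 mm. A picture is of the moment at which its call begins. calibration takes no time and is no camera call.
- manip.sign_off(): hands the job in, once; it reports no verdict.
The state is a dict: "t": time; "qpos": joint angles; "dq": joint speeds; "tau": joint torques, N m; "tool_pos": TCP position; "eef_rot": TCP orientation; "wrist_force": force on the tool from outside, world axes, zero at the start; "wrist_torque": the same for the moment, N m; "opening": finger opening in m.
Only numpy, scipy, OpenCV 4.12 (cv2) and the standard library are available. Lean on these libraries where they do the work, as an engineer would, in place of code of your own. Each camera call takes 0.05 s, during which the arm holds its last target.

## Working session

There is one attempt and no reset: what is moved stays moved. The work goes in short steps, Python scripts to look and compute and a shell command to move; the robot and the scene stay as the last step left them, time stands still between calls to the robot, and variables do not carry over. Pictures are saved under pics/ and viewed, and the job is handed in when it is done.

```bash
ls; mkdir -p pics
python3 - <<'E'
from workcell import manip
import cv2,numpy as np
s=manip.read_state();print({k:np.round(v,3).tolist() for k,v in s.items()})
for n in("scene","top"):
    p,d=manip.snapshot(n);cv2.imwrite(f"pics/{n}0.png",p);np.save(f"pics/{n}0.npy",d)
    print(n,manip.calibration(n))
E
```

```text
pics
{'t': 0.0, 'qpos': [-65.892, 18.354, 89.708, 0.001, 72.044, -1.147], 'dq': [0.012, 0.044, -0.086, 0.096, -0.019, -0.018], 'tau': [-0.001, -41.554, -23.416, -0.0, 0.008, -0.0], 'tool_pos': [0.245, -0.52, 0.23], 'eef_rot': [-179.894, -0.003, 25.254], 'wrist_force': [-0.669, -0.513, -0.541], 'wrist_torque': [-0.012, -0.001, -0.032], 'opening': 0.086}
scene {'mtx': array([[436.76293626,   0.        , 248.31796388],
       [  0.        , 436.76293626, 188.08647102],
       [  0.        ,   0.        ,   1.        ]]), 'origin': array([ 0.65611982, -0.45061047,  1.24244458]), 'attitude': array([-157.65512758,    0.22541689,   10.21374005])}
top {'mtx': array([[357.31256589,   0.        , 252.78432474],
       [  0.        , 357.31256589, 192.1706287 ],
       [  0.        ,   0.        ,   1.        ]]), 'origin': array([0.51250547, 0.01033421, 0.96182554]), 'attitude': array([-175.18345595,   -1.41522197,  -91.10797339])}
```

View pics/scene0.png

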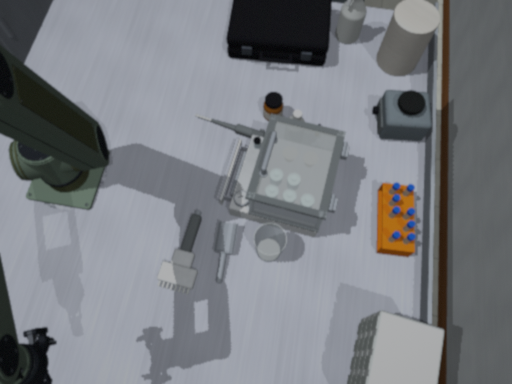

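View pics/top0.png

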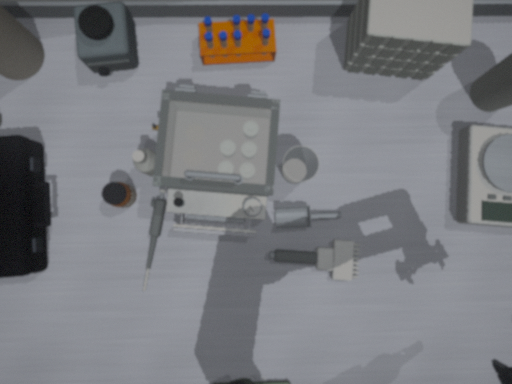

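Run:
```python
import cv2
p=cv2.imread("pics/top0.png");cv2.imwrite("pics/topz.png",cv2.resize(p[75:285,115:345],None,fx=3.4,fy=2.85*1,interpolation=cv2.INTER_CUBIC) if 0 else cv2.resize(p[80:280,110:350],None,fx=3,fy=3,interpolation=cv2.INTER_CUBIC))
p=cv2.imread("pics/scene0.png");cv2.imwrite("pics/scenez.png",cv2.resize(p[85:285,180:380],None,fx=3,fy=3,interpolation=cv2.INTER_CUBIC))
```

```text
(no output)
```

View pics/topz.png

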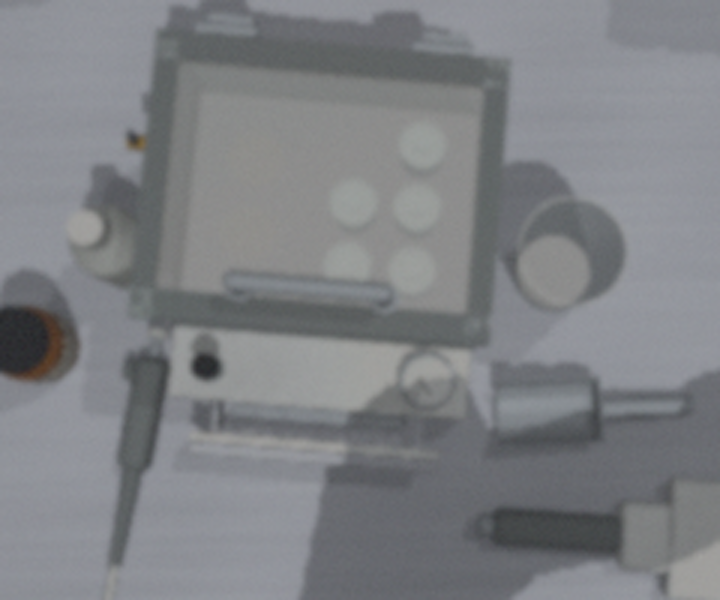

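View pics/scenez.png

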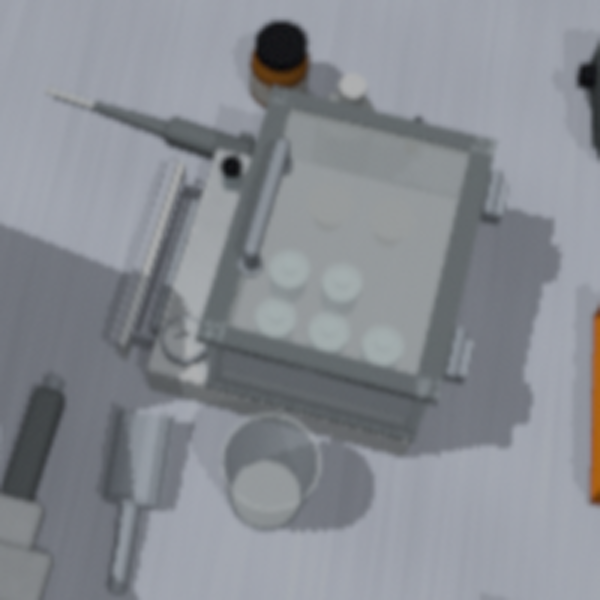

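```bash
cat > h.py <<'E'
import numpy as np
from scipy.spatial.transform import Rotation as R
from workcell import manip
def cam(n):
    c=manip.calibration(n);return c['mtx'],c['origin'],R.from_euler('xyz',c['attitude'],degrees=True).as_matrix()
def onz(n,u,v,z):
    K,o,M=cam(n);r=M@np.linalg.inv(K)@np.array([u,v,1.]);return o+r*(z-o[2])/r[2]
def pix(n,X):
    K,o,M=cam(n);q=K@(M.T@(np.asarray(X)-o));return q[:2]/q[2]
def dep(n,u,v,d):
    K,o,M=cam(n);return o+M@(np.linalg.inv(K)@np.array([u,v,1.]))*d
E
python3 - <<'E'
from h import *
T=lambda a,b:(110+a/3-.33,80+b/3-.33)
S=lambda a,b:(180+a/3-.33,85+b/3-.33)
def show(t,p,z):
    print(t,np.round(onz(*p,z),4))
for q in[(232,281),(388,295)]: show('bar top',("top",*T(*q)),.232)
for q in[(279,148),(251,260)]: show('bar scene',("scene",*S(*q)),.232)
for q in[(160,30),(510,58),(490,345),(128,316)]: show('lid top',("top",*T(*q)),.195)
for q in[(278,88),(495,140),(432,400),(203,335)]: show('lid scene',("scene",*S(*q)),.195)
for q in[(190,437),(437,457),(220,412),(400,420)]: show('pull top',("top",*T(*q)),.052)
for q in[(180,165),(125,345)]: show('pull scene',("scene",*S(*q)),.052)
d=np.load("pics/top0.npy");ds=np.load("pics/scene0.npy")
for q in[(310,288),(310,446),(310,415),(310,430),(310,370),(205,360),(425,380),(480,330),(540,405)]:
    u,v=T(*q);print(q,np.round(dep("top",u,v,d[int(round(v)),int(round(u))]),3))
for q in[(152,255),(175,250),(265,210),(163,255),(157,255),(146,255)]:
    u,v=S(*q);print('s',q,np.round(dep("scene",u,v,ds[int(round(v)),int(round(u))]),3))
E
```

```text
bar top [0.6147 0.1253 0.232 ]
bar top [0.6034 0.0189 0.232 ]
bar scene [0.6144 0.1203 0.232 ]
bar scene [0.608  0.0094 0.232 ]
lid top [0.8058 0.1828 0.195 ]
lid top [ 0.782  -0.0732  0.195 ]
lid top [ 0.5706 -0.0534  0.195 ]
lid top [0.5959 0.2051 0.195 ]
lid scene [0.602  0.2038 0.195 ]
lid scene [0.8055 0.184  0.195 ]
lid scene [ 0.7771 -0.0745  0.195 ]
lid scene [ 0.5773 -0.0506  0.195 ]
pull top [0.5083 0.1893 0.052 ]
pull top [ 0.4874 -0.0181  0.052 ]
pull top [0.5288 0.1641 0.052 ]
pull top [0.5191 0.0126 0.052 ]
pull scene [0.5098 0.1845 0.052 ]
pull scene [ 0.4938 -0.0196  0.052 ]
(310, 288) [0.609 0.072 0.235]
(310, 446) [0.499 0.088 0.056]
(310, 415) [0.525 0.089 0.042]
(310, 430) [0.512 0.092 0.015]
(310, 370) [0.562 0.087 0.062]
(205, 360) [0.569 0.167 0.105]
(425, 380) [ 0.551 -0.009  0.077]
(480, 330) [ 0.581 -0.046  0.196]
(540, 405) [ 0.53  -0.112  0.006]
s (152, 255) [0.501 0.078 0.054]
s (175, 250) [0.519 0.105 0.016]
s (265, 210) [0.612 0.056 0.236]
s (163, 255) [0.509 0.092 0.028]
s (157, 255) [0.505 0.084 0.044]
s (146, 255) [0.495 0.079 0.051]
```

```bash
python3 -m handwheel '[{"gripper":1,"yaw":-7},{"gripper":1,"yaw":-7},{"gripper":1,"yaw":-7},{"gripper":1,"yaw":-7},{"gripper":1,"yaw":-7},{"gripper":1,"yaw":-7},{"gripper":1,"yaw":-7},{"gripper":1,"yaw":-7}]' 40
```

```text
invalid input
```

```bash
python3 -m handwheel --help; python3 -m handwheel '[{"gripper":1,"x":0,"y":0,"z":0,"yaw":-7}]' 40
```

```text
t: 0.18
tool_pos: [0.2451, -0.5194, 0.2301]
eef_rot: [-179.9, -0.0, 32.4]
wrist_force: [0.3, -0.3, 0.0]
opening: 0.0754invalid input: not JSON, or not a number
```

```bash
python3 -m handwheel '[{"gripper":1,"x":0,"y":0,"z":0,"yaw":-7},{"gripper":1,"x":0,"y":0,"z":0,"yaw":-7},{"gripper":1,"x":0,"y":0,"z":0,"yaw":-7},{"gripper":1,"x":0,"y":0,"z":0,"yaw":-7},{"gripper":1,"x":0,"y":0,"z":0,"yaw":-7},{"gripper":1,"x":0,"y":0,"z":0,"yaw":-7},{"gripper":1,"x":0,"y":0,"z":0,"yaw":-7},{"gripper":1,"x":0,"y":0,"z":0,"yaw":-3}]'
cat >> h.py <<'E'
yaw=np.radians(-5.7);O=np.array([.6616,.0683])
ex=np.array([np.cos(yaw),np.sin(yaw)]);ey=np.array([-ex[1],ex[0]])
def go(xd,yd,z):
    s=manip.read_state();p=np.array(s['tool_pos']);M=R.from_euler('xyz',s['eef_rot'],degrees=True).as_matrix()
    t=np.r_[O+xd*ex+yd*ey,z];print('target',t.round(4),'tool shift mm',(M.T@(t-p)*1000).round(1),'t',s['t'],'des now',((p[:2]-O)@ex).round(4),((p[:2]-O)@ey).round(4),p[2].round(4),'F',np.round(s['wrist_force'],1),'yaw',s['eef_rot'],'op',s['opening'])
E
python3 -c "
from h import *
go(-.215,0,.2)"
```

```text
t: 0.85
tool_pos: [0.244, -0.5171, 0.2257]
eef_rot: [-179.7, -0.6, 86.0]
wrist_force: [-0.2, 0.2, -0.2]
opening: 0.0004
target [0.4477 0.0897 0.2   ] tool shift mm [619.2 160.8  31.4] t 0.85 des now -0.3574 -0.6239 0.2257 F [-0.2  0.2 -0.2] yaw [-179.67463527   -0.61173725   85.98358241] op 0.00038771741997085306
```

```bash
python3 -m handwheel '[{"gripper":1,"x":38,"y":10,"z":0,"yaw":1.5},{"gripper":1,"x":38,"y":10,"z":0,"yaw":0},{"gripper":1,"x":38,"y":10,"z":0,"yaw":0},{"gripper":1,"x":38,"y":10,"z":0,"yaw":0},{"gripper":1,"x":38,"y":10,"z":0,"yaw":0},{"gripper":1,"x":38,"y":10,"z":0,"yaw":0},{"gripper":1,"x":38,"y":10,"z":0,"yaw":0},{"gripper":1,"x":38,"y":10,"z":0,"yaw":0}]'
python3 -c "
from h import *
go(-.215,0,.2)"
```

```text
t: 1.52
tool_pos: [0.3523, -0.2164, 0.2232]
eef_rot: [-179.4, -0.7, 83.7]
wrist_force: [0.4, 0.4, -0.1]
opening: 0.0006
target [0.4477 0.0897 0.2   ] tool shift mm [314.3  61.7  26.4] t 1.5167 des now -0.2795 -0.314 0.2232 F [ 0.4  0.4 -0.1] yaw [-179.42047749   -0.69833541   83.74182507] op 0.000557902181769291
```

```bash
python3 -m handwheel '[{"gripper":1,"x":38,"y":8,"z":0,"yaw":0},{"gripper":1,"x":38,"y":8,"z":0,"yaw":0},{"gripper":1,"x":38,"y":8,"z":0,"yaw":0},{"gripper":1,"x":38,"y":8,"z":5,"yaw":0},{"gripper":1,"x":38,"y":8,"z":5,"yaw":0},{"gripper":1,"x":38,"y":8,"z":10,"yaw":0},{"gripper":1,"x":38,"y":8,"z":10,"yaw":0},{"gripper":1,"x":30,"y":5,"z":10,"yaw":0}]'
python3 -c "
from h import *
go(-.215,0,.1)"
```

```text
t: 2.18
tool_pos: [0.4467, 0.0876, 0.1867]
eef_rot: [-179.8, -0.7, 83.8]
wrist_force: [0.8, -0.4, 0.9]
opening: 0.0
target [0.4477 0.0897 0.1   ] tool shift mm [ 1.   1.1 86.7] t 2.1833 des now -0.2158 -0.0021 0.1867 F [ 0.8 -0.4  0.9] yaw [-179.78365578   -0.74726945   83.76023256] op 4.2848198178943003e-05
```

```bash
python3 -m handwheel '[{"gripper":1,"x":0,"y":0,"z":30,"yaw":0},{"gripper":1,"x":0,"y":0,"z":30,"yaw":0},{"gripper":1,"x":0,"y":0,"z":30,"yaw":0},{"gripper":1,"x":0,"y":0,"z":30,"yaw":0},{"gripper":1,"x":0,"y":0,"z":22,"yaw":0},{"gripper":1,"x":0,"y":0,"z":5,"yaw":0},{"gripper":1,"x":0,"y":0,"z":0,"yaw":0}]'
python3 - <<'E'
from h import *
import cv2
go(-.19,0,.036)
p,d=manip.snapshot("scene");cv2.imwrite("pics/s1.png",cv2.resize(p[85:285,120:380],None,fx=3,fy=3,interpolation=cv2.INTER_CUBIC))
p,d=manip.snapshot("top");cv2.imwrite("pics/t1.png",cv2.resize(p[80:280,110:350],None,fx=3,fy=3,interpolation=cv2.INTER_CUBIC))
E
```

```text
t: 2.77
tool_pos: [0.4479, 0.0987, 0.0324]
eef_rot: [-179.8, -0.9, 84.5]
wrist_force: [0.2, 0.9, -0.5]
opening: -0.0002
target [0.4725 0.0872 0.036 ] tool shift mm [-9.1 25.6 -3.8] t 2.7667 des now -0.2157 0.0091 0.0324 F [ 0.2  0.9 -0.5] yaw [-179.83052199   -0.87151281   84.50836775] op -0.0002435202536639949
```

View pics/s1.png

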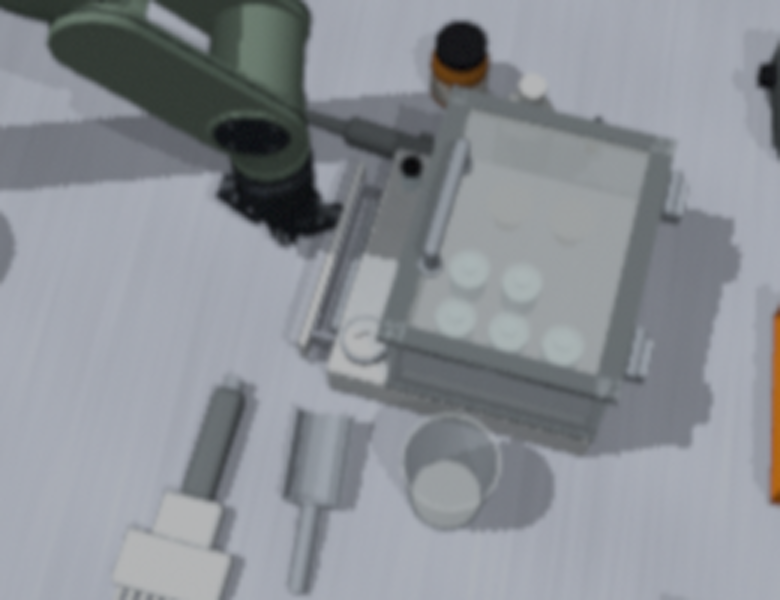

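View pics/t1.png

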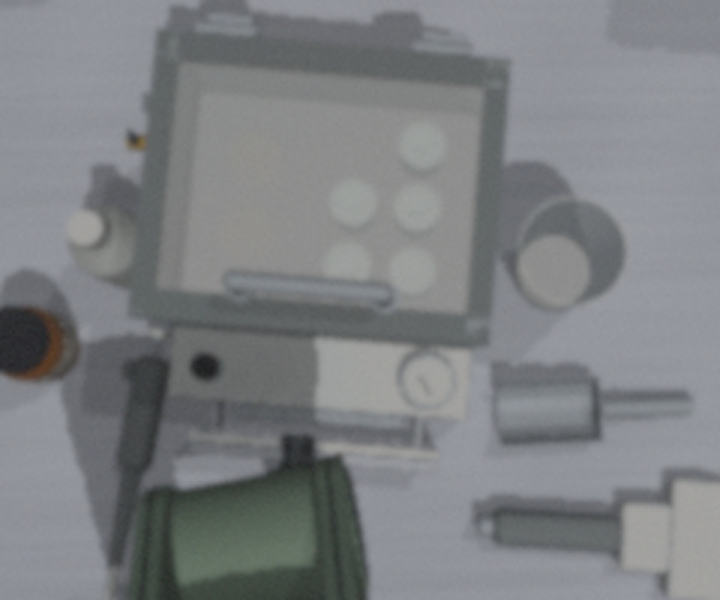

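```bash
python3 -m handwheel '[{"gripper":1,"x":-9,"y":5,"z":-4,"yaw":0},{"gripper":1,"x":0,"y":6,"z":0,"yaw":0},{"gripper":1,"x":0,"y":5,"z":0,"yaw":0},{"gripper":1,"x":0,"y":4,"z":0,"yaw":0},{"gripper":1,"x":0,"y":4,"z":0,"yaw":0},{"gripper":1,"x":0,"y":4,"z":0,"yaw":0}]'
python3 -c "
from h import *
go(-.162,0,.036)"
```

```text
t: 3.37
tool_pos: [0.4817, 0.0857, 0.0444]
eef_rot: [179.4, -1.1, 84.4]
wrist_force: [-1.1, 0.4, -0.6]
opening: 0.0
target [0.5004 0.0844 0.036 ] tool shift mm [ 0.4 18.7  8.6] t 3.3667 des now -0.1807 -0.0006 0.0444 F [-1.1  0.4 -0.6] yaw [179.40429884  -1.08369945  84.4235951 ] op 3.465476348798498e-05
```

```bash
python3 -m handwheel '[{"gripper":1,"x":0,"y":0,"z":8,"yaw":0},{"gripper":1,"x":0,"y":4,"z":2,"yaw":0},{"gripper":1,"x":0,"y":4,"z":1,"yaw":0}]'
python3 -c "
from h import *
go(-.162,0,.036)"
```

```text
t: 3.62
tool_pos: [0.489, 0.085, 0.033]
eef_rot: [179.6, -1.1, 84.4]
wrist_force: [-7.0, 1.7, 5.7]
opening: -0.0001
target [0.5004 0.0844 0.036 ] tool shift mm [ 0.5 11.4 -3. ] t 3.6167 des now -0.1734 -0.0005 0.033 F [-7.   1.7  5.7] yaw [179.60934358  -1.06934366  84.39588319] op -0.00010738565580537782
```

```bash
python3 -m handwheel '[{"gripper":1,"x":0,"y":4,"z":0,"yaw":0},{"gripper":1,"x":0,"y":4,"z":0,"yaw":0}]'
python3 -m handwheel '[{"gripper":1,"x":0,"y":4,"z":0,"yaw":0},{"gripper":1,"x":0,"y":4,"z":0,"yaw":0}]'
python3 -m handwheel '[{"gripper":1,"x":0,"y":4,"z":0,"yaw":0},{"gripper":1,"x":0,"y":3,"z":0,"yaw":0}]'
python3 -c "
from h import *
go(-.162,0,.036)"
```

```text
t: 3.78
tool_pos: [0.4935, 0.0843, 0.0315]
eef_rot: [-179.9, -1.0, 84.4]
wrist_force: [-2.3, 0.1, 1.5]
opening: -0.0
t: 3.95
tool_pos: [0.4996, 0.0837, 0.0306]
eef_rot: [-179.5, -1.0, 84.4]
wrist_force: [-13.8, 3.4, 10.4]
opening: 0.0001
t: 4.12
tool_pos: [0.499, 0.0834, 0.0297]
eef_rot: [-178.4, -0.9, 84.3]
wrist_force: [-8.1, 0.8, 6.5]
opening: -0.0003
target [0.5004 0.0844 0.036 ] tool shift mm [ 1.2  1.1 -6.3] t 4.1167 des now -0.1633 -0.0011 0.0297 F [-8.1  0.8  6.5] yaw [-178.40125068   -0.86556252   84.31661674] op -0.0002866990486948043
```

```bash
python3 -m handwheel '[{"gripper":1,"x":0,"y":5,"z":0,"yaw":0},{"gripper":1,"x":0,"y":6,"z":0,"yaw":0}]'
python3 -m handwheel '[{"gripper":1,"x":0,"y":8,"z":0,"yaw":0},{"gripper":1,"x":0,"y":8,"z":0,"yaw":0}]'
python3 -c "
from h import *
go(-.162,0,.036)"
```

```text
t: 4.28
tool_pos: [0.4985, 0.0832, 0.029]
eef_rot: [-176.9, -0.8, 84.2]
wrist_force: [-18.3, 4.5, 15.3]
opening: -0.0
t: 4.45
tool_pos: [0.4976, 0.083, 0.0282]
eef_rot: [-174.7, -0.6, 84.1]
wrist_force: [-22.1, 5.3, 19.1]
opening: -0.0001
target [0.5004 0.0844 0.036 ] tool shift mm [ 1.8  1.9 -8. ] t 4.45 des now -0.1647 -0.0017 0.0282 F [-22.1   5.3  19.1] yaw [-174.65174026   -0.61795826   84.10892212] op -9.673828437333279e-05
```

```bash
python3 -m handwheel '[{"gripper":1,"x":0,"y":-10,"z":0,"yaw":0},{"gripper":1,"x":0,"y":-20,"z":0,"yaw":0},{"gripper":1,"x":0,"y":-20,"z":0,"yaw":0},{"gripper":1,"x":0,"y":-20,"z":-10,"yaw":0}]'
python3 - <<'E'
from h import *
import cv2
go(-.24,0,.036)
s=manip.read_state();print(R.from_euler('xyz',s['eef_rot'],degrees=True).as_matrix().round(3))
p,d=manip.snapshot("scene");cv2.imwrite("pics/s2.png",cv2.resize(p[85:285,120:380],None,fx=3,fy=3,interpolation=cv2.INTER_CUBIC))
p,d=manip.snapshot("top");cv2.imwrite("pics/t2.png",cv2.resize(p[80:280,110:350],None,fx=3,fy=3,interpolation=cv2.INTER_CUBIC))
E
```

```text
t: 4.78
tool_pos: [0.4318, 0.0903, 0.0434]
eef_rot: [-174.8, -0.7, 84.1]
wrist_force: [0.3, -0.2, 0.6]
opening: -0.0001
target [0.4228 0.0921 0.036 ] tool shift mm [ 0.8 -8.5  8.2] t 4.7833 des now -0.2308 -0.0009 0.0434 F [ 0.3 -0.2  0.6] yaw [-174.80893009   -0.65520969   84.07743007] op -0.00011010245626002544
[[ 0.103  0.991 -0.089]
 [ 0.995 -0.102  0.021]
 [ 0.011 -0.09  -0.996]]
```

View pics/s2.png

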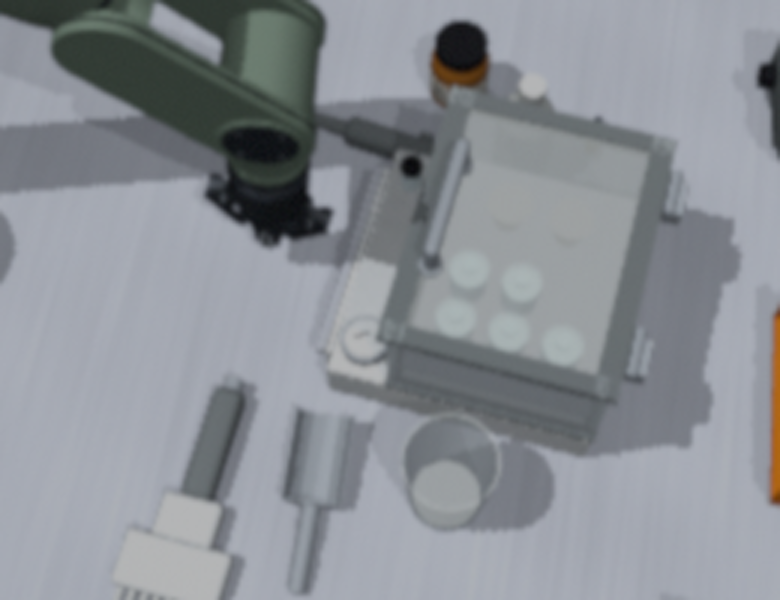

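View pics/t2.png

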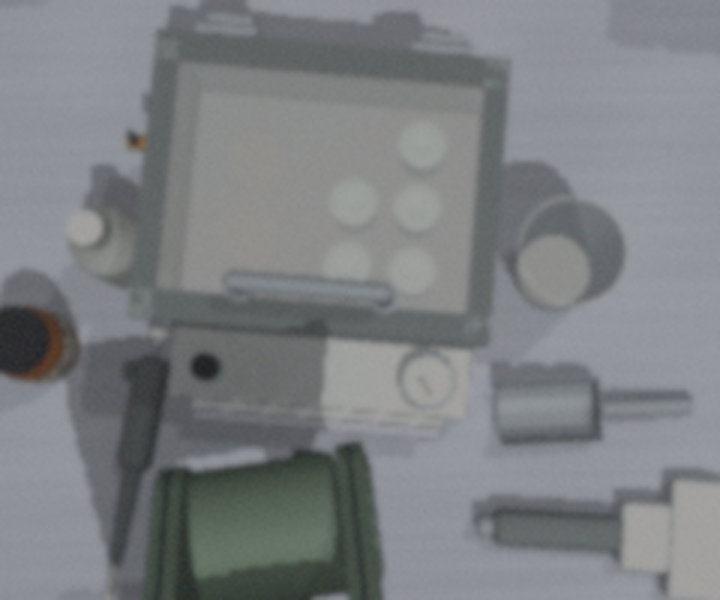

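```bash
python3 -m handwheel '[{"gripper":1,"x":0,"y":0,"z":-35,"yaw":0},{"gripper":-1,"x":0,"y":0,"z":-38,"yaw":0},{"gripper":-1,"x":0,"y":0,"z":-38,"yaw":0},{"gripper":-1,"x":0,"y":0,"z":-38,"yaw":0},{"gripper":-1,"x":0,"y":0,"z":-38,"yaw":0},{"gripper":-1,"x":0,"y":0,"z":-38,"yaw":0},{"gripper":-1,"x":0,"y":0,"z":-38,"yaw":0},{"gripper":-1,"x":0,"y":0,"z":-25,"yaw":0}]'
python3 -c "
from h import *
go(-.045,0,.29)"
```

```text
t: 5.55
tool_pos: [0.4653, 0.0836, 0.341]
eef_rot: [-175.3, -0.6, 84.1]
wrist_force: [1.5, 0.5, -0.5]
opening: 0.0831
target [0.6168 0.0728 0.29  ] tool shift mm [  4.1 155.5  38.4] t 5.55 des now -0.1969 -0.0043 0.341 F [ 1.5  0.5 -0.5] yaw [-175.27662313   -0.61278977   84.1373327 ] op 0.0831126532992304
```

```bash
python3 -m handwheel '[{"gripper":-1,"x":1,"y":32,"z":0,"yaw":0},{"gripper":-1,"x":1,"y":38,"z":3,"yaw":0},{"gripper":-1,"x":1,"y":38,"z":5,"yaw":0},{"gripper":-1,"x":1,"y":32,"z":5,"yaw":0},{"gripper":-1,"x":0,"y":12,"z":5,"yaw":0},{"gripper":-1,"x":0,"y":0,"z":0,"yaw":0}]'
python3 - <<'E'
from h import *
import cv2
go(-.045,0,.29)
p,d=manip.snapshot("scene");cv2.imwrite("pics/s3.png",cv2.resize(p[85:285,120:380],None,fx=3,fy=3,interpolation=cv2.INTER_CUBIC))
E
```

```text
t: 6.05
tool_pos: [0.6353, 0.0712, 0.3236]
eef_rot: [-177.5, -1.0, 84.1]
wrist_force: [-0.5, -0.9, -0.8]
opening: 0.0854
target [0.6168 0.0728 0.29  ] tool shift mm [ -1.  -17.1  34.3] t 6.05 des now -0.0264 0.0003 0.3236 F [-0.5 -0.9 -0.8] yaw [-177.52690092   -1.00074462   84.12209685] op 0.08538817136828393
```

View pics/s3.png

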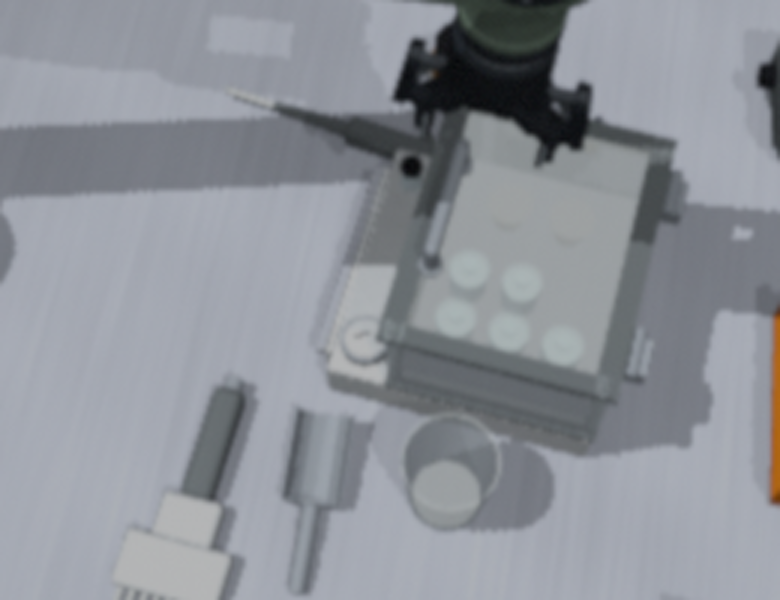

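```bash
python3 -m handwheel '[{"gripper":-1,"x":0,"y":-19,"z":5,"yaw":0},{"gripper":-1,"x":0,"y":0,"z":10,"yaw":0},{"gripper":-1,"x":0,"y":0,"z":10,"yaw":0},{"gripper":-1,"x":0,"y":0,"z":5,"yaw":0}]'
python3 - <<'E'
from h import *
go(-.050,0,.21)
E
```

```text
t: 6.43
tool_pos: [0.6144, 0.0739, 0.2957]
eef_rot: [-177.8, -1.1, 84.1]
wrist_force: [0.2, 0.2, -0.1]
opening: 0.0855
target [0.6118 0.0733 0.21  ] tool shift mm [-2.5  0.8 85.7] t 6.4333 des now -0.0475 0.0009 0.2957 F [ 0.2  0.2 -0.1] yaw [-177.80471111   -1.05703236   84.11587146] op 0.08553844476197014
```

```bash
python3 -m handwheel '[{"gripper":-1,"x":0,"y":0,"z":18,"yaw":0},{"gripper":-1,"x":0,"y":0,"z":18,"yaw":0},{"gripper":-1,"x":-1,"y":0,"z":16,"yaw":0},{"gripper":-1,"x":-1,"y":0,"z":10,"yaw":0},{"gripper":-1,"x":0,"y":0,"z":3,"yaw":0},{"gripper":-1,"x":0,"y":0,"z":0,"yaw":0}]'
python3 - <<'E'
from h import *
import cv2
go(-.050,0,.21)
for n in("scene","top"):
  p,d=manip.snapshot(n);a=p[85:285,180:380] if n=="scene" else p[80:280,110:350]
  cv2.imwrite(f"pics/{n}4.png",cv2.resize(a,None,fx=3,fy=3,interpolation=cv2.INTER_CUBIC))
E
```

```text
t: 6.93
tool_pos: [0.6107, 0.0738, 0.2304]
eef_rot: [-178.1, -1.1, 84.2]
wrist_force: [0.2, 0.2, 0.2]
opening: 0.0853
target [0.6118 0.0733 0.21  ] tool shift mm [-0.8  1.9 20.3] t 6.9333 des now -0.0512 0.0004 0.2304 F [0.2 0.2 0.2] yaw [-178.113214     -1.11640825   84.17760267] op 0.08529868843335289
```

View pics/scene4.png

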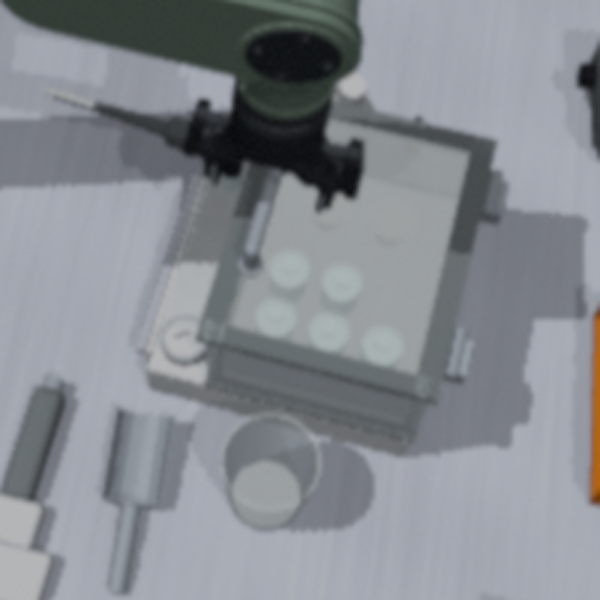

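View pics/top4.png

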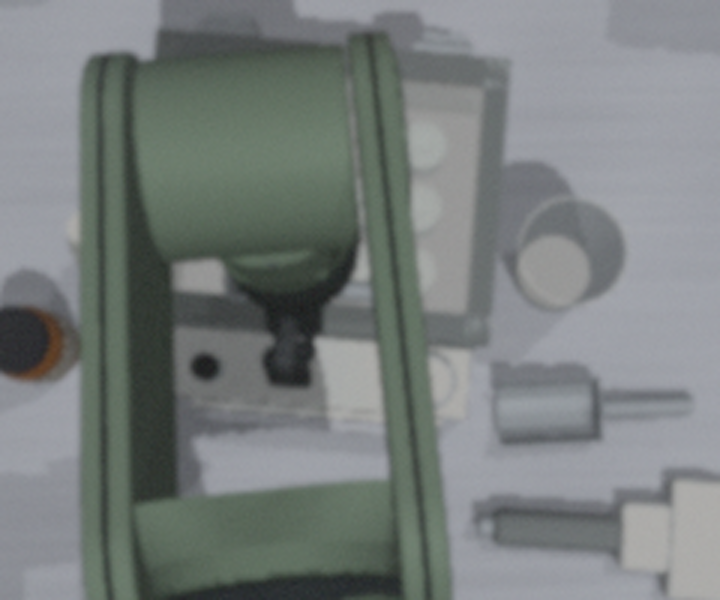

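```bash
python3 -m handwheel '[{"gripper":-1,"x":0,"y":1,"z":12,"yaw":0},{"gripper":-1,"x":0,"y":0,"z":9,"yaw":0},{"gripper":-1,"x":0,"y":0,"z":2,"yaw":0},{"gripper":0.3,"x":0,"y":0,"z":0,"yaw":0},{"gripper":0.3,"x":0,"y":0,"z":0,"yaw":0}]' 60
python3 - <<'E'
from h import *
go(-.050,0,.21)
E
```

```text
t: 7.45
tool_pos: [0.6143, 0.0746, 0.2121]
eef_rot: [-178.7, -1.2, 84.2]
wrist_force: [-0.3, -0.2, -0.0]
opening: 0.0639
target [0.6118 0.0733 0.21  ] tool shift mm [-1.6 -2.3  2.2] t 7.45 des now -0.0477 0.0016 0.2121 F [-0.3 -0.2 -0. ] yaw [-178.73181289   -1.24041556   84.18908714] op 0.063907510449642
```

```bash
python3 -m handwheel '[{"gripper":0.5,"x":0,"y":-2,"z":2,"yaw":0},{"gripper":0.5,"x":0,"y":0,"z":0,"yaw":0},{"gripper":0.6,"x":0,"y":0,"z":0,"yaw":0},{"gripper":0.6,"x":0,"y":0,"z":0,"yaw":0}]' 30
python3 -m handwheel '[{"gripper":1,"x":0,"y":0,"z":0,"yaw":0},{"gripper":1,"x":0,"y":0,"z":0,"yaw":0},{"gripper":1,"x":0,"y":0,"z":0,"yaw":0}]' 30
python3 - <<'E'
from h import *
go(-.050,0,.21)
E
```

```text
t: 7.78
tool_pos: [0.6122, 0.075, 0.2116]
eef_rot: [-178.8, -1.3, 84.2]
wrist_force: [-1.7, 0.5, 0.1]
opening: 0.0174
t: 8.03
tool_pos: [0.6105, 0.0752, 0.2118]
eef_rot: [-178.6, -1.3, 84.2]
wrist_force: [-1.3, 0.2, -0.6]
opening: 0.013
target [0.6118 0.0733 0.21  ] tool shift mm [-1.8  1.6  1.7] t 8.0333 des now -0.0515 0.0018 0.2118 F [-1.3  0.2 -0.6] yaw [-178.59709661   -1.25712699   84.20089696] op 0.012954727292463872
```

```bash
python3 -m handwheel '[{"gripper":1,"x":0,"y":0,"z":0,"yaw":0},{"gripper":1,"x":0,"y":0,"z":-2,"yaw":0},{"gripper":1,"x":0,"y":0,"z":-3,"yaw":0}]' 80
python3 -m handwheel '[{"gripper":1,"x":0,"y":0,"z":-4,"yaw":0}]'
python3 -m handwheel '[{"gripper":1,"x":0,"y":0,"z":-5,"yaw":0}]'
```

```text
t: 8.28
tool_pos: [0.6108, 0.075, 0.2135]
eef_rot: [-178.5, -1.2, 84.2]
wrist_force: [5.2, 1.9, -18.9]
opening: 0.0113
t: 8.37
tool_pos: [0.611, 0.075, 0.2145]
eef_rot: [-178.3, -1.2, 84.2]
wrist_force: [6.5, 0.9, -16.3]
opening: 0.0116
t: 8.45
tool_pos: [0.6115, 0.075, 0.2168]
eef_rot: [-178.2, -1.2, 84.2]
wrist_force: [5.7, 0.8, -12.7]
opening: 0.0116
```

```bash
python3 -m handwheel '[{"gripper":1,"x":0,"y":1,"z":-3,"yaw":0}]'
python3 -m handwheel '[{"gripper":1,"x":0,"y":1,"z":-3,"yaw":0}]'
python3 -m handwheel '[{"gripper":1,"x":0,"y":1,"z":-2,"yaw":0}]'
python3 -m handwheel '[{"gripper":1,"x":0,"y":0,"z":0,"yaw":0}]'
```

```text
t: 8.53
tool_pos: [0.6119, 0.0749, 0.2181]
eef_rot: [-178.0, -1.2, 84.2]
wrist_force: [-2.0, 0.9, -7.1]
opening: 0.0114
t: 8.62
tool_pos: [0.6123, 0.0749, 0.2198]
eef_rot: [-177.8, -1.2, 84.2]
wrist_force: [0.3, 1.6, -8.8]
opening: 0.0116
t: 8.7
tool_pos: [0.6127, 0.0748, 0.2214]
eef_rot: [-177.6, -1.2, 84.2]
wrist_force: [-0.2, 1.2, -7.2]
opening: 0.0114
t: 8.78
tool_pos: [0.6128, 0.0748, 0.2217]
eef_rot: [-177.6, -1.2, 84.2]
wrist_force: [0.8, 0.3, -5.2]
opening: 0.0115
```

Free of the gasket; continue to about 17 mm handle lift.

```bash
python3 -m handwheel '[{"gripper":1,"x":0,"y":1,"z":-3,"yaw":0},{"gripper":1,"x":0,"y":1,"z":-3,"yaw":0},{"gripper":1,"x":0,"y":1,"z":-2,"yaw":0},{"gripper":1,"x":0,"y":0,"z":0,"yaw":0}]'
python3 - <<'E'
from h import *
import cv2
go(-.045,0,.2289)
for n in("scene","top"):
  p,d=manip.snapshot(n);np.save(f"pics/{n}5.npy",d);cv2.imwrite(f"pics/{n}5.png",p);a=p[85:285,180:380] if n=="scene" else p[80:280,110:350]
  cv2.imwrite(f"pics/{n}5z.png",cv2.resize(a,None,fx=3,fy=3,interpolation=cv2.INTER_CUBIC))
E
```

```text
t: 9.12
tool_pos: [0.615, 0.0746, 0.229]
eef_rot: [-177.4, -1.2, 84.2]
wrist_force: [2.5, 0.9, -8.3]
opening: 0.0115
target [0.6168 0.0728 0.2289] tool shift mm [-1.6  2.  -0. ] t 9.1167 des now -0.047 0.0016 0.229 F [ 2.5  0.9 -8.3] yaw [-177.35470967   -1.16090169   84.15976668] op 0.011474047407169691
```

View pics/scene5z.png

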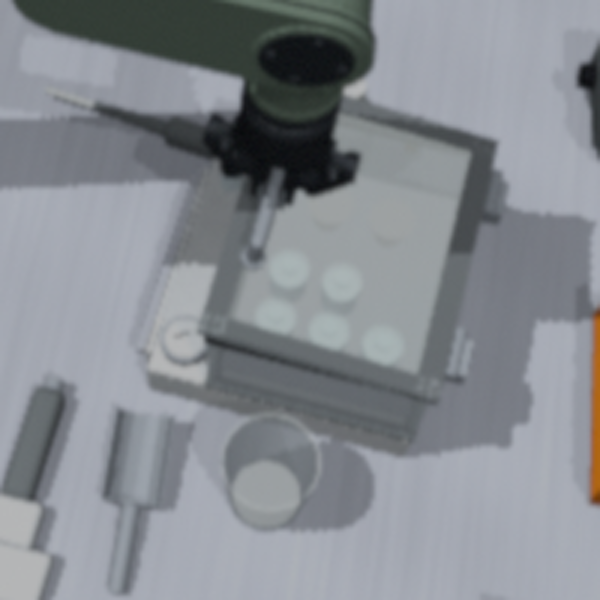

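View pics/top5z.png

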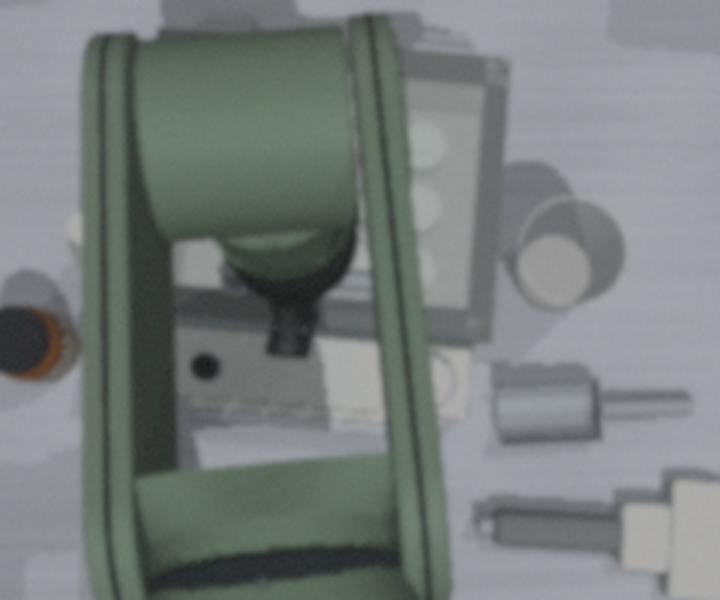

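```bash
cat > ang.py <<'E'
from h import *
import sys
def fit(n,f):
    d=np.load(f);K,o,M=cam(n);v,u=np.mgrid[:384,:512];r=np.stack([u,v,np.ones_like(u)],-1)@np.linalg.inv(K).T
    P=(r*d[...,None])@M.T+o;x=(P[...,:2]-O)@ex;y=(P[...,:2]-O)@ey
    z=P[...,2];m=(d>0)&(y>-.126)&(y<-.108)&(x>-.07)&(x<.12)&(z>.188)&(z<.24)
    c=np.polyfit(x[m],z[m],1);
    for _ in range(3):
        k=m&(abs(np.polyval(c,x)-z)<.004);c=np.polyfit(x[k],z[k],1)
    print(n,f,k.sum(),'slope',c[0].round(4),'front(-.078) top z',np.polyval(c,-.078).round(4),'hinge z',np.polyval(c,.13).round(4))
for i in sys.argv[1:]:
    for n in("scene","top"): fit(n,f"pics/{n}{i}.npy")
E
python3 ang.py 0 5
```

```text
scene pics/scene0.npy 446 slope 0.0022 front(-.078) top z 0.1952 hinge z 0.1956
top pics/top0.npy 705 slope 0.0005 front(-.078) top z 0.1967 hinge z 0.1968
scene pics/scene5.npy 462 slope -0.0982 front(-.078) top z 0.2155 hinge z 0.1951
top pics/top5.npy 711 slope -0.0936 front(-.078) top z 0.2162 hinge z 0.1968
```

```bash
python3 - <<'E'
from h import *
import cv2
go(-.045,0,.2289)
for i in range(8): manip.snapshot("scene")
go(-.045,0,.2289)
for n in("scene","top"):
  p,d=manip.snapshot(n);np.save(f"pics/{n}6.npy",d);cv2.imwrite(f"pics/{n}6.png",p)
a=cv2.imread("pics/scene0.png").astype(int);b=cv2.imread("pics/scene6.png").astype(int)
# drawer front: highest-x depth points around pull
d=np.load("pics/top6.npy");K,o,M=cam("top");v,u=np.mgrid[:384,:512];P=((np.stack([u,v,np.ones_like(u)],-1)@np.linalg.inv(K).T)*d[...,None])@M.T+o
x=(P[...,:2]-O)@ex;y=(P[...,:2]-O)@ey;z=P[...,2]
m=(y>-.09)&(y<-.03)&(z>.03)&(z<.07)&(x<-.09);print('foremost drawer x',np.percentile(x[m],[0,2,5]).round(4))
E
python3 ang.py 6
```

```text
target [0.6168 0.0728 0.2289] tool shift mm [-1.6  2.  -0. ] t 9.2167 des now -0.047 0.0016 0.229 F [ 1.1  1.  -6.8] yaw [-177.37662245   -1.16473833   84.15954742] op 0.011490221643250474
target [0.6168 0.0728 0.2289] tool shift mm [-1.6  2.1 -0.2] t 9.6167 des now -0.0471 0.0016 0.2289 F [ 1.1  0.3 -7. ] yaw [-177.3793149    -1.16173724   84.16135683] op 0.011595907449950454
foremost drawer x [-0.15   -0.1491 -0.1477]
scene pics/scene6.npy 455 slope -0.0948 front(-.078) top z 0.2153 hinge z 0.1956
top pics/top6.npy 707 slope -0.096 front(-.078) top z 0.2164 hinge z 0.1964
```

Drawer face is at −0.148 to −0.150 (home is −0.148). The lid reads about 0.096 rad and is steady.

```bash
python3 -c "
from workcell import manip
print(manip.sign_off())"
```

```text
the job is handed in; nothing more can be done
None
```

I pushed the drawer home, broke the lid free by its handle, and handed the job in at about 9.7 s. The gripper was still holding the lid about 20 mm open at its front edge.

- **Drawer:** I pushed with closed fingers through the detent until it stopped firmly, at about 22 N along the push. I did this before touching the lid. The last depth image puts its front at x = -148 to -150 mm; home is -148 mm.
- **Lid:** The gasket gave way at about 19 N, and I raised the lid in small steps. The TCP height never read above the final one, so the lid stayed well below the 45 mm limit.
- **Final hold:** The two cameras' depth fits gave slopes of 0.095 and 0.096 rad, about 20 mm at the front edge. The TCP moved 0.1 mm over the last 0.4 s of holding, with an 80 N grip.
- **Disagreements between checks:** The first pair of depth fits differed slightly (0.098 and 0.094 rad), and they average to 0.096. Pressing the drawer home also tilted the tool about 5°. That later eased to under 3°, about the handle bar's own axis, so it did not affect the grasp.
- **Other things on the bench:** I saw nothing displaced in the pictures, and the arm touched nothing else that I could see. I did not measure their positions at the end.

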